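Unlock the template rack and load the carrying block

TASK

Take the router templates to the next job: lift the rack's keeper bar over its detent bumps and slide it towards the front until it drops in the open position, draw every template that is in the rack up out of its slot and stand each one in a slot of its own in the loose carrying block. When the rack is empty, bring the keeper bar back over the bumps so that it sits down fully home again, and leave the other things on the bench where they are.

Things in the scene. Friction and masses are not known exactly. Their poses are not given: they have to be found in the camera images.
- rack: fixed rack, pale wood, aluminium rails. Origin: centre of its base's underside; x to the back, y along the row of slots, z up. Base 108 (x) x 262 (y) mm; four slots at y = -96, -32, 32, 96 mm, 16 wide (y), 96 long (x), floor z = 12, blocks between up to z = 70, lips at slot ends up to z = 34. A slot holds one template or none. Rail plates: y = +-151 to 165, x -98 to -13, top z = 113 mm.
- keeper (a joint): travel of the keeper bar, m: 0 shut (bar 4 mm above the templates' front corners, so none can be lifted), 0.045 fully open (moved towards the rack's -x, clear of them), a stop at each end. Steep bumps 12 mm high on the rails (x -65 to -40 mm in the rack's frame) block it: it travels (about 1 N) only while lifted over 12 mm. At each end it rests in a pocket with 2 mm of play.
- keeper_lift (a joint): height of the keeper bar above its rest, m: 0 down in a pocket, 0.012 lying on the bumps, at most 0.030. It falls by its own weight (0.22 kg) when released and stays level; it cannot turn.
- keeper_grip (a point): point on the axis of the bar's upright black handle, a cylinder 22 mm in diameter and 45 mm high on the middle of the steel bar; the point is 28 mm above the bar's top face, 17 mm below the handle's top. Shut and down it is at (-30, 0, 166) mm in the rack's frame; it moves with the bar. Bar 20 (x) x 356 (y) x 12 mm.
- carrier: loose carrying block, darker wood, about 1.2 kg, flat on the bench; may get pushed. Like the rack without bar and rails: origin at the centre of its base's underside, base 108 (x) x 262 (y) mm, four slots at y = -96, -32, 32, 96 mm, each 18 wide (y) and 96 long (x), floor z = 12, blocks up to z = 70, lips at slot ends up to z = 34. Starts empty; any template in any slot, one each, any way round.
- template_0: flat dark-wood router template, 80 (x) x 10 (y) x 110 (z) mm with a window (40 x 45 mm) from 20 to 65 mm above its lower edge and a solid band above; 0.08 kg; all are alike. Origin: centre of its lower edge; z up along its height, y across its thickness. It starts standing in a slot of the rack (it may lean a few degrees); three or four are present
- template_1: flat dark-wood router template, 80 (x) x 10 (y) x 110 (z) mm with a window (40 x 45 mm) from 20 to 65 mm above its lower edge and a solid band above; 0.08 kg; all are alike. Origin: centre of its lower edge; z up along its height, y across its thickness. It starts standing in a slot of the rack (it may lean a few degrees); three or four are present
- template_2: flat dark-wood router template, 80 (x) x 10 (y) x 110 (z) mm with a window (40 x 45 mm) from 20 to 65 mm above its lower edge and a solid band above; 0.08 kg; all are alike. Origin: centre of its lower edge; z up along its height, y across its thickness. It starts standing in a slot of the rack (it may lean a few degrees); three or four are present
- template_3: flat dark-wood router template, 80 (x) x 10 (y) x 110 (z) mm with a window (40 x 45 mm) from 20 to 65 mm above its lower edge and a solid band above; 0.08 kg; all are alike. Origin: centre of its lower edge; z up along its height, y across its thickness. It starts standing in a slot of the rack (it may lean a few degrees); three or four are present
- sanding_block: cork sanding block, 65 x 112 x 36 mm; bystander, to be left where it is. Origin: centre of its underside
- offcut: reddish sawn wood offcut, 45 x 90 x 30 mm; bystander, to be left where it is. Origin: centre of its underside
- spring_clamp: orange spring clamp, 62 x 126 x 25 mm; bystander, to be left where it is. Origin: centre of its underside
- tape_roll: roll of tape lying flat, 96 mm across, 25 mm high; bystander, to be left where it is. Origin: centre of its underside
- marking_gauge: wooden marking gauge, 210 x 65 x 71 mm; bystander, to be left where it is. Origin: centre of its underside
There are look-alikes about, which are no part of the job. Leave any pink or turquoise look-alike of the template_1 alone.

How it is judged (in metres and radians):
On the way, in this order (a step that is already met when the one before it is completed fails the run):
1. the keeper bar is down in its open pocket (value of joint keeper above 0.038 m and value of joint keeper_lift below 0.004 m), for 0.2 s.
2. every template stands in the carrying block (x of template_0 in the frame of carrier between -0.02 and 0.02 m and y of template_0 in the frame of carrier between -0.12 and 0.12 m and z of template_0 in the frame of carrier between 0.005 and 0.022 m and angle between each of template_0, template_1, template_2, template_3's own z axis and vertical below 0.4 rad and x of template_1 in the frame of carrier between -0.02 and 0.02 m and y of template_1 in the frame of carrier between -0.12 and 0.12 m and z of template_1 in the frame of carrier between 0.005 and 0.022 m and x of template_2 in the frame of carrier between -0.02 and 0.02 m and y of template_2 in the frame of carrier between -0.12 and 0.12 m and z of template_2 in the frame of carrier between 0.005 and 0.022 m and x of template_3 in the frame of carrier between -0.02 and 0.02 m and y of template_3 in the frame of carrier between -0.12 and 0.12 m and z of template_3 in the frame of carrier between 0.005 and 0.022 m and linear speed of each of template_0, template_1, template_2, template_3 below 0.03 m/s), for 0.3 s.
3. the keeper bar is down in its shut pocket (value of joint keeper below 0.006 m and value of joint keeper_lift below 0.004 m), for 0.2 s.
At the end, for the whole second after the job is handed in: Every template present stands at rest in a slot of the carrying block (lower edge within 10 mm of the slot floor, within 20 mm of its middle lengthways, leaning under 0.4 rad); the block stands flat on the bench; the keeper bar is shut (within 6 mm) and down (within 4 mm) (all of step 2 and all of step 3 and linear speed of carrier below 0.03 m/s and angle between carrier's own z axis and vertical below 0.1 rad and height (world z) of carrier below 0.01 m); the robot touches nothing.
It fails at once if a bystander is pushed more than 40 mm (distance of any of sanding_block, offcut, spring_clamp, tape_roll, marking_gauge from where it was at the start of the episode above 0.04 m).
It fails at once if the carrying block is tipped over (angle between carrier's own z axis and vertical above 0.5 rad).
Of template_0, template_1, template_2, template_3 only 3 to 4 are there at a start; the rules pass over those that are not, and their reading is None.
At some moment in a run one of carrier may be knocked a few centimetres aside while the robot is not near it.
It also fails if it takes over 210 s, if anything falls off the work surface, if the arm or the gripper's body presses on something with over 40 N, if the wrist force passes 120 N, or if a joint passes its speed limit or range.

ROBOT

A 7-joint arm with a two-finger parallel gripper is mounted at the origin on the work surface; the furniture and walls round the work are solid. World frame = base frame: x ahead of the robot, y to its left, z up, the work surface at z = 0. Lengths are in mm, angles in rad, forces in N, time in s.
With the tool pointing down it reaches from about 400 to 875 mm from the base axis. Payload 4.4 kg.
Tool frame: the origin (TCP) lies at the very end of the fingers, on their centre line; the grasp point (between the pads) lies 19 mm behind it; z points along the fingers, y is the line along which they close (so a half turn about z gives the same grasp; the last joint's range is limited). The gripper opens to 85 mm and grips with 20 to 120 N. Pads are 22 mm wide; open, the fingers measure 114 mm over their backs; the gripper's body (76 mm by 85 mm) begins 54 mm behind the grasp point. The pads swing forward as they close: fully open they stand 13 mm farther back than shut.
Start: joints at [1.278, 0.628, 0.038, 1.517, -0.027, 0.996, -0.02], TCP at [146.187, -633.362, 231.313] pointing down, gripper open.
Joint ranges: [-3.06, 3.06], [-0.37, 2.12], [-1.25, 1.32], [0.18, 2.47], [-1.1, 4.24], [0.23, 1.98], [-2.94, 2.94]. Speed limits (rad/s): [2.57, 2.57, 3.14, 3.14, 3.14, 3.14, 3.14].

INTERFACE

Orientations are given as [roll, pitch, yaw] about the fixed x, y, z axes, in that order (R = Rz(yaw) Ry(pitch) Rx(roll)).
In Python, from cell import sensors, get_image, camera_params, order gives the robot as it stands.
- The arm moves only by the shell command python3 -m inch 'ROWS' [OPENING]. ROWS is JSON, a list that holds one entry, the list of rows, each a list of 4 numbers: the shift along the tool's x, y, z in cm, then the turn about the tool's z in degrees. A call has 1 to 8 rows; each row is the pose to reach, as a shift and turn from the pose commanded when the call began, along the tool's axes at that moment; what a row does not reach only later rows make up. A row lasts 1/12 s, in which the tool goes at most 41.7 mm and 7.16 degrees, less where a joint would pass 70% of its speed; a pose out of reach is approached as far as the arm can. A call with a gripper value outside its range is refused whole. OPENING is the finger opening in cm, from 0 to 8.54, set as the call begins (- or left out, the last holds). The fingers move at their own pace and stop on an object; the grip force is fixed at half the most. Time passes only in rows, so rows that repeat a pose let the fingers close. It gives the time, the measured TCP pose, the force, the opening and the grip force at its end, in the units of the state.
- sensors.read_state(): the state, without advancing time (a new reading comes with each control period).
- get_image(name): name is "scene" or "top"; returns the picture (400x640x3 uint8, blue, green, red); there is no depth.
- camera_params(name): a dict with "mtx" (3x3 intrinsics, pixels), "rvec" (rotation vector, rad) and "tvec" (3), from world to camera coordinates, as OpenCV has them. Camera axes: x right, y down, z forward; pixel columns grow to the right and rows downward; lengths in mm; the calibration is good to about 2 mm. A picture is of the moment at which its call begins. camera_params takes no time and is no camera call.
- order.finish_job(): hands the job in; it is judged then, once.
The state is a dict: "clock": time; "qpos": joint angles; "qd": joint speeds; "tau": joint torques, N m; "eef_pos": TCP position; "tool_rot": TCP orientation; "force": force on the tool from outside, world axes, zero at the start; "torque": the same for the moment, N m; "width": finger opening in mm; "gripper_force": force on a finger pad.
Only numpy, scipy, OpenCV 4.12 (cv2) and the standard library are available. Lean on these libraries where they do the work, as an engineer would, in place of code of your own. Each camera call takes 0.05 s, during which the arm holds its last target. There are 200 camera calls.

## Working session

There is one attempt and no reset: what is moved stays moved. The work goes in short steps, Python scripts to look and compute and a shell command to move; the robot and the scene stay as the last step left them, time stands still between calls to the robot, and variables do not carry over. Pictures are saved under pics/ and viewed, at most 14 in all, crops included, and the job is handed in when it is done.

```bash
mkdir -p pics; ls; python3 - <<'E'
from cell import sensors,get_image,camera_params
import cv2
for n in("scene","top"):
    cv2.imwrite(f"pics/{n}0.png",get_image(n)); p=camera_params(n); print(n,p)
s=sensors.read_state();print(s)
E
```

```text
pics
scene {'mtx': array([[485.16974104,   0.        , 318.12351447],
       [  0.        , 485.16974104, 192.97479947],
       [  0.        ,   0.        ,   1.        ]]), 'rvec': array([ 1.33108788, -1.87720739,  1.13581499]), 'tvec': array([ 193.87315069,  312.73753491, 1122.60210053])}
top {'mtx': array([[384.04263773,   0.        , 320.39505819],
       [  0.        , 384.04263773, 199.73084145],
       [  0.        ,   0.        ,   1.        ]]), 'rvec': array([ 2.03780964, -2.19858481,  0.23259645]), 'tvec': array([  65.39998942,  506.93248257, 1241.65187799])}
{'clock': 0.1, 'qpos': array([ 1.2781819 ,  0.62926692,  0.03847824,  1.51830293, -0.02701143,
        0.99631167, -0.01995489]), 'qd': array([-1.58514809e-03, -9.70320259e-04,  1.12997598e-04, -3.43517231e-03,
       -1.39097134e-03, -1.24825359e-03,  6.05061194e-05]), 'tau': array([ 3.09610870e-03, -5.64534009e+01,  1.23088550e+00, -1.93972385e+01,
        1.13558932e-02,  5.42654539e-03, -1.24745210e-05]), 'eef_pos': array([ 146.04983694, -632.77903212,  230.46188852]), 'tool_rot': array([-3.13982295e+00,  2.96008765e-05,  2.26825464e-01]), 'force': array([0.48453134, 0.23089767, 0.88269808]), 'torque': array([-0.02638047,  0.01728447, -0.00534615]), 'gripper_force': 0.0, 'width': 85.31845859966684}
```

View pics/scene0.png

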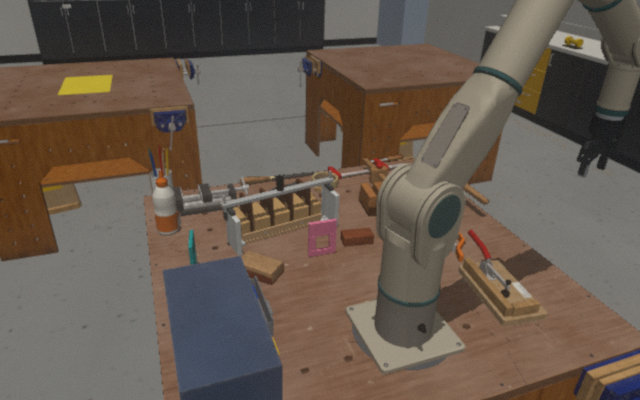

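View pics/top0.png

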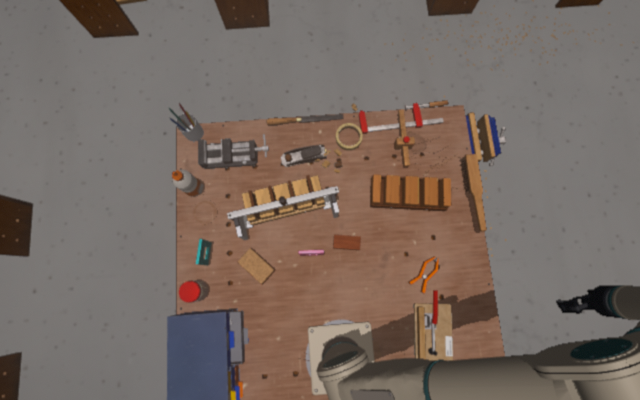

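Scene view: the rack with the keeper bar is at (280,205) and the carrier is hidden behind the arm. Top view: rack at (285,205) with its black handle at (282,201), carrier at (411,192). Pink look-alike at (311,252), turquoise at (203,252).

```bash
cat > h.py <<'E'
import numpy as np,cv2
from cell import sensors,get_image,camera_params
from scipy.spatial.transform import Rotation as Ro
def cam(n):
    p=camera_params(n);R=cv2.Rodrigues(p["rvec"])[0];return p,R,-R.T@p["tvec"]
def ray(n,uv,z):
    p,R,c=cam(n);d=R.T@np.linalg.inv(p["mtx"])@np.array([uv[0],uv[1],1.])
    return c+d*(z-c[2])/d[2]
def proj(n,P):
    p=camera_params(n);return cv2.projectPoints(np.atleast_2d(np.float64(P)),p["rvec"],p["tvec"],p["mtx"],None)[0][:,0]
def tool(dw,s=None):
    """world shift mm -> tool-axes cm"""
    s=s or sensors.read_state();return Ro.from_euler("xyz",s["tool_rot"]).inv().apply(dw)/10
def crop(n,x0,y0,w,h,k,f):
    im=get_image(n)[y0:y0+h,x0:x0+w];cv2.imwrite(f,cv2.resize(im,None,fx=k,fy=k,interpolation=cv2.INTER_CUBIC))
E
python3 - <<'E'
from h import *
a=cv2.imread("pics/top0.png")[165:245,215:355];b=cv2.imread("pics/top0.png")[165:245,330:470]
a=cv2.resize(a,None,fx=5.5,fy=5.5,interpolation=cv2.INTER_CUBIC)[:440,:770]
b=cv2.resize(b[:, :],None,fx=5.5,fy=5.5,interpolation=cv2.INTER_CUBIC)[:440]
cv2.imwrite("pics/r1.png",a)
c=cv2.imread("pics/scene0.png")[150:270,170:360];cv2.imwrite("pics/s1.png",cv2.resize(c,None,fx=4.2,fy=4.2,interpolation=cv2.INTER_CUBIC))
im=cv2.imread("pics/top0.png");hsv=cv2.cvtColor(im,cv2.COLOR_BGR2HSV)
print("cam",cam("top")[2],cam("scene")[2])
# black handle
g=im.max(2);m=np.uint8(g<60)
for nm,m,box in(("handle",m,(265,185,300,215)),("carrier",np.uint8((hsv[...,1]>140)&(hsv[...,0]<16)),(362,165,462,220)),("rackwood",np.uint8((hsv[...,1]>60)&(hsv[...,2]>150)),(220,165,350,240))):
    x0,y0,x1,y1=box;q=np.zeros_like(m);q[y0:y1,x0:x1]=m[y0:y1,x0:x1]
    cs,_=cv2.findContours(q,cv2.RETR_EXTERNAL,cv2.CHAIN_APPROX_NONE)
    for k in sorted(cs,key=cv2.contourArea)[::-1][:4]:
        if len(k)>5: print(nm,cv2.contourArea(k),cv2.minAreaRect(k),)
E
```

```text
cam [ 248.23292069   54.60997801 1318.46700906] [-711.09224642  488.18170951  807.25056581]
handle 3.5 ((276.0, 211.0), (4.0, 2.0), 90.0)
handle 3.0 ((283.7500305175781, 202.75001525878906), (2.1213202476501465, 2.8284268379211426), 45.0)
carrier 2362.0 ((410.7168273925781, 191.8798370361328), (79.83686828613281, 32.271121978759766), 3.0127875804901123)
rackwood 184.5 ((262.2647399902344, 196.05882263183594), (15.279744148254395, 14.067066192626953), 75.96376037597656)
rackwood 184.0 ((299.9706115722656, 186.8823699951172), (15.279744148254395, 13.581995010375977), 75.96376037597656)
rackwood 163.5 ((281.2059020996094, 191.32354736328125), (15.279744148254395, 13.824529647827148), 75.96376037597656)
rackwood 92.5 ((315.5294189453125, 183.11764526367188), (15.037208557128906, 7.276068687438965), 75.96376037597656)
```

View pics/r1.png

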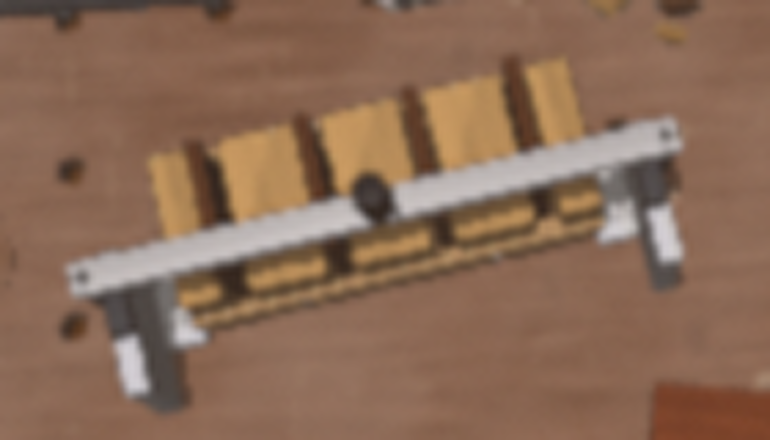

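View pics/s1.png

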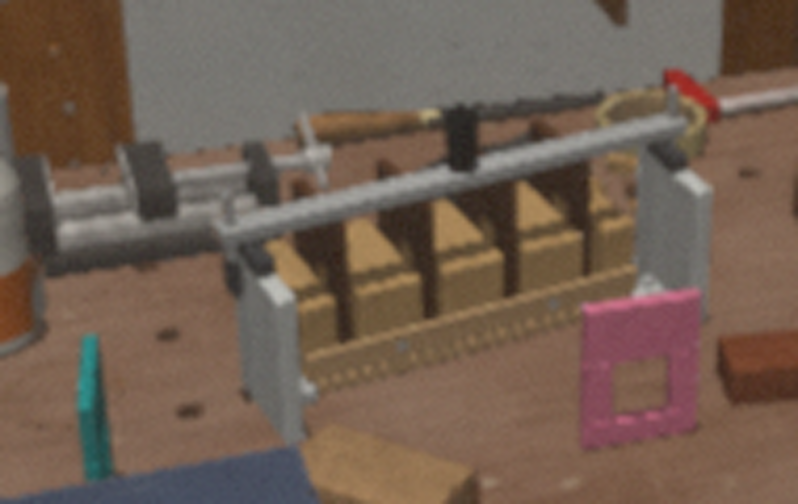

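All four rack slots hold a dark-wood template, with tops near r1 (205,190), (312,155), (418,130) and (518,100). The only look-alikes are the free-standing pink one at scene (322,238) and the turquoise one at (192,248). The bar runs from r1 (70,281) to (680,134), with the handle at (373,195).

```bash
python3 - <<'E'
from h import *
f=lambda p:((p[0]+.5)/5.5-.5+215,(p[1]+.5)/5.5-.5+165)
L=ray("top",f((70,281)),138);R=ray("top",f((680,134)),138)
print("bar ends",L,R,np.linalg.norm(L-R))
v=(L-R)[:2];yaw=np.arctan2(v[1],v[0])-np.pi/2;print("yaw",np.degrees(yaw),"barmid",(L+R)/2)
for p in((150,155),(568,60)):print("blk",ray("top",f(p),70))
print("handle top",ray("top",f((371,185)),183))
mid=((L+R)/2)[:2];ex=np.array([np.cos(yaw),np.sin(yaw)]);ey=np.array([-ex[1],ex[0]])
o=mid+30*ex;print("origin",o)
for p in((150,155),(568,60)):
    d=ray("top",f(p),70)[:2]-o;print("blk local",d@ex,d@ey)
b=cv2.imread("pics/top0.png")[165:225,360:465]
cv2.imwrite("pics/c1.png",cv2.resize(b,None,fx=7,fy=7,interpolation=cv2.INTER_CUBIC))
P=[[*(o+ -30*ex),183]];print(proj("top",P),proj("scene",P))
E
```

```text
bar ends [463.87412105 321.03406635 138.        ] [523.06044946 -30.15244209 138.        ] 356.13899700407103
yaw 9.566303823907464 barmid [493.46728526 145.44081213 138.        ]
blk [549.93898335 286.06538359  70.        ]
blk [590.37187279  29.31556601  70.        ]
handle top [496.63883646 144.82690533 183.        ]
origin [523.0501036  150.42647747]
blk local 49.05663458970031 129.2840721533291
blk local 46.258306515876185 -130.61486347149193
[[281.90127802 199.26701044]] [[280.50802213 174.7895322 ]]
```

View pics/c1.png

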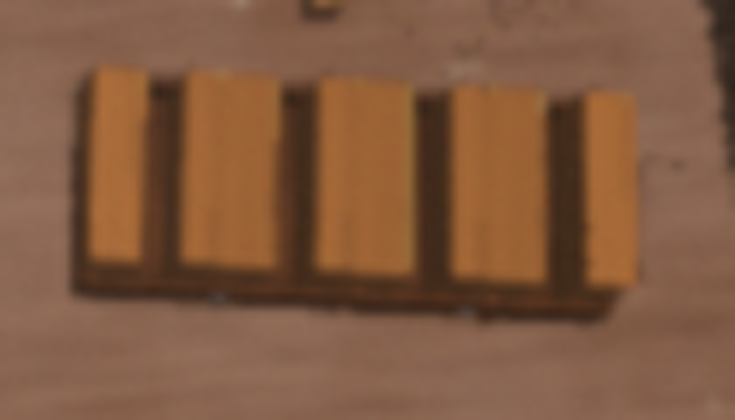

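The carrier crop shows five orange block tops, from c1 (90,68) to (637,288), with all four slots empty.

```bash
cat >> h.py <<'E'
RO=np.array([523.,150.4]);RY=np.radians(9.57)
def carrier(im=None):
    im=get_image("top") if im is None else im
    h=cv2.cvtColor(im,cv2.COLOR_BGR2HSV);m=np.uint8((h[...,1]>130)&(h[...,0]<18)&(h[...,2]>135))
    q=np.zeros_like(m);q[150:235,340:470]=m[150:235,340:470]
    cs=[c for c in cv2.findContours(q,cv2.RETR_EXTERNAL,cv2.CHAIN_APPROX_NONE)[0] if cv2.contourArea(c)>60]
    P=np.array([ray("top",p,70)[:2] for c in cs for p in c[:,0]],np.float32)
    r=cv2.minAreaRect(P);b=cv2.boxPoints(r);e=[b[1]-b[0],b[2]-b[1]];l=max(e,key=np.linalg.norm)
    l=l*np.sign(l[1]);return np.array(r[0]),np.arctan2(-l[0],l[1]),r[1],len(cs)
def loc(o,yaw,x,y):
    c,s=np.cos(yaw),np.sin(yaw);return np.array([o[0]+c*x-s*y,o[1]+s*x+c*y])
def go(xy,z,yaw):
    s=sensors.read_state();d=tool(np.array([*xy,z])-s["eef_pos"],s)
    t=np.degrees(s["tool_rot"][2]-yaw);t=(t+90)%180-90
    print("to",np.round([*xy,z],1),"tool cm",np.round(d,2),"turn",round(t,1),"clock",round(s["clock"],1),"F",np.round(s["force"],1),"w",round(s["width"],1))
E
python3 - <<'E'
from h import *
o,y,sz,n=carrier(cv2.imread("pics/top0.png"));print(o,np.degrees(y),sz,n)
h=loc(RO,RY,-30,0);go([470,-450],300,RY);go(h,300,RY)
E
```

```text
[ 519.43377686 -279.41967773] -7.443519 (258.7076416015625, 94.06796264648438) 5
to [ 470 -450  300] tool cm [ 35.68 -10.54  -6.94] turn 3.4 clock 0.1 F [0.5 0.2 0.9] w 85.3
to [493.4 145.4 300. ] tool cm [ 51.35 -68.03  -6.83] turn 3.4 clock 0.1 F [0.5 0.2 0.9] w 85.3
```

```bash
python3 -m inch '[[[4,-1.2,-0.8,0.5],[8,-2.4,-1.6,1],[12,-3.6,-2.4,1.5],[16,-4.8,-3.2,2],[20,-6,-4,2.5],[24,-7.2,-4.8,3],[28,-8.4,-5.6,3.4],[31,-9.4,-6.3,3.4]]]' 6
python3 -m inch '[[[2,-4,0,0],[4,-8,0,0],[6,-11.5,0,0],[8,-15,0,0],[10,-18.5,0,0],[12,-22,0,0],[13,-25.5,0,0],[14,-29,0,0]]]'
python3 - <<'E'
from h import *
h=loc(RO,RY,-30,0);go(h,230,RY);print(sensors.read_state()["eef_pos"])
E
```

```text
clock: 0.77
eef_pos: [429.2, -470.1, 294.3]
tool_rot: [-3.141, -0.0, 0.168]
force: [0.1, -0.3, -0.6]
width: 60.2
gripper_force: 0.0
clock: 1.43
eef_pos: [517.1, -160.3, 294.0]
tool_rot: [-3.141, 0.0, 0.169]
force: [1.0, 0.6, 0.1]
width: 59.8
gripper_force: 0.0
to [493.4 145.4 230. ] tool cm [  2.8  -30.53   6.41] turn 0.1 clock 1.4 F [1.  0.6 0.1] w 59.8
[ 517.05871729 -160.26940373  293.95211216]
```

```bash
python3 -m inch '[[[0.4,-4,0,0],[0.8,-8,1,0],[1.2,-12,2,0],[1.6,-16,3,0],[2,-20,4,0],[2.4,-24,5,0],[2.8,-28,6,0],[2.8,-30.3,6.4,0]]]'
python3 -m inch '[[[0,0,0,0],[0,0,0,0],[0,0,0,0]]]'
python3 - <<'E'
from h import *
h=loc(RO,RY,-30,0);go(h,148,RY);print(sensors.read_state()["eef_pos"])
crop("scene",200,110,160,130,4,"pics/s2.png")
E
```

```text
clock: 2.1
eef_pos: [492.4, 145.8, 229.0]
tool_rot: [-3.139, 0.002, 0.173]
force: [0.6, 0.0, 0.9]
width: 59.9
gripper_force: 0.0
clock: 2.35
eef_pos: [494.0, 139.5, 230.2]
tool_rot: [3.141, 0.0, 0.167]
force: [0.2, -0.3, 0.1]
width: 60.1
gripper_force: 0.0
to [493.4 145.4 148. ] tool cm [ 0.04 -0.6   8.22] turn -0.0 clock 2.4 F [ 0.2 -0.3  0.1] w 60.1
[494.0077433  139.47851412 230.21020872]
```

View pics/s2.png

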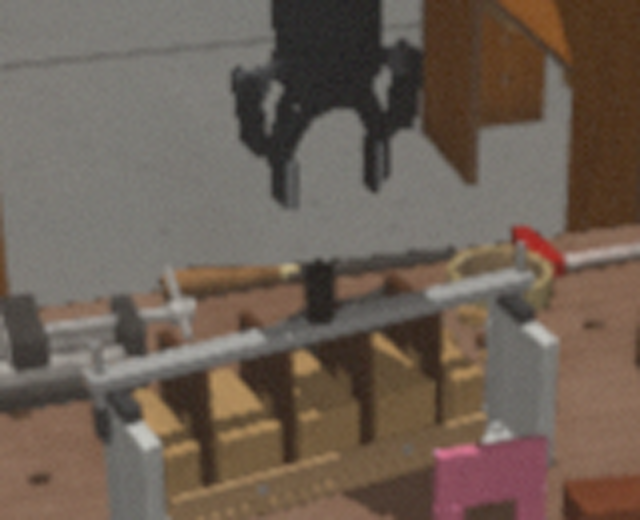

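The gripper is above the handle at s2 (320,290), with its fingers straddling it. Next I go down, close and check.

```bash
python3 -m inch '[[[0,-0.6,2,0],[0,-0.6,4,0],[0,-0.6,5.5,0],[0,-0.6,7,0],[0,-0.6,8,0],[0,-0.6,8,0],[0,-0.6,8,0]]]'
python3 -m inch '[[[0,0,0,0],[0,0,0,0],[0,0,0,0],[0,0,0,0],[0,0,0,0],[0,0,0,0],[0,0,0,0],[0,0,0,0]]]' 1
```

```text
clock: 2.98
eef_pos: [493.2, 145.5, 150.4]
tool_rot: [3.141, 0.0, 0.166]
force: [0.4, 0.3, 0.9]
width: 60.0
gripper_force: 0.0
clock: 3.65
eef_pos: [493.6, 147.5, 151.3]
tool_rot: [-3.141, -0.002, 0.168]
force: [-0.4, 1.5, 6.6]
width: 20.3
gripper_force: 58.6
```

```bash
python3 -m inch '[[[0,0,-0.8,0],[0,0,-1.6,0],[0,0,-2.1,0],[0,0,-2.1,0],[0,0,-2.1,0]]]'
python3 -m inch '[[[-1,0,0,0],[-2,0,0,0],[-3,0,0,0],[-4,0,0,0],[-4.5,0,0,0],[-4.5,0,0,0],[-4.5,0,0,0]]]'
python3 -m inch '[[[0,0,0.7,0],[0,0,1.4,0],[0,0,1.9,0],[0,0,2.1,0],[0,0,2.1,0],[0,0,2.1,0]]]'
```

```text
clock: 4.07
eef_pos: [493.1, 147.3, 171.8]
tool_rot: [-3.141, -0.001, 0.168]
force: [-0.1, 4.5, -2.1]
width: 20.2
gripper_force: 58.7
clock: 4.65
eef_pos: [449.3, 139.8, 171.6]
tool_rot: [-3.141, -0.002, 0.168]
force: [0.3, 4.8, -2.5]
width: 20.5
gripper_force: 58.8
clock: 5.15
eef_pos: [450.7, 140.1, 151.3]
tool_rot: [-3.141, -0.005, 0.168]
force: [0.5, 4.8, 9.7]
width: 20.1
gripper_force: 60.5
```

```bash
python3 -m inch '[[[0,0,0,0],[0,0,0,0],[0,0,0,0],[0,0,0,0],[0,0,-2.5,0],[0,0,-5,0],[0,0,-7.5,0],[0,0,-7.5,0]]]' 4.5
python3 -m inch '[[[4,0,0,0],[8,0,0,0],[12,0,-2,0],[16,0,-4,0],[19,0,-6,0],[19,0,-6,0],[19,0,-6,0]]]'
python3 - <<'E'
from h import *
go(loc(RO,RY,0,0),200,RY)
crop("top",215,165,140,80,5.5,"pics/r2.png");crop("scene",200,130,160,130,4,"pics/s3.png")
E
```

```text
clock: 5.82
eef_pos: [451.1, 139.4, 228.9]
tool_rot: [-3.141, -0.007, 0.167]
force: [1.3, 0.2, 1.0]
width: 44.9
gripper_force: 0.0
clock: 6.4
eef_pos: [637.7, 170.3, 284.9]
tool_rot: [3.141, -0.002, 0.166]
force: [-1.0, -0.0, -1.2]
width: 45.2
gripper_force: 0.0
to [523.  150.4 200. ] tool cm [-11.66   0.06   8.48] turn -0.0 clock 6.4 F [-1.  -0.  -1.2] w 45.2
```

View pics/r2.png

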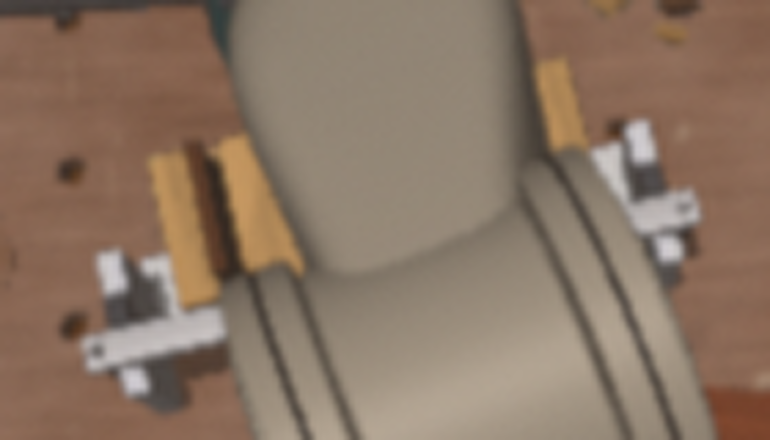

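The bar now lies at the front of the rails, in the open pocket. First pick: the template in the slot at y=-96.

```bash
sed -i 's/RO=np.array(\[523.,150.4\])/RO=np.array([523.,152.])/' h.py; python3 - <<'E'
from h import *
for y in(-96,-32,32,96): go(loc(RO,RY,2,y),180,RY)
E
```

```text
to [540.9  57.7 180. ] tool cm [-11.04   9.52  10.4 ] turn 0.0 clock 6.5 F [-0.9  0.2 -0.3] w 44.8
to [530.3 120.8 180. ] tool cm [-11.03   3.12  10.4 ] turn 0.0 clock 6.5 F [-0.9  0.2 -0.3] w 44.8
to [519.7 183.9 180. ] tool cm [-11.03  -3.28  10.39] turn 0.0 clock 6.5 F [-0.9  0.2 -0.3] w 44.8
to [509. 247. 180.] tool cm [-11.03  -9.68  10.39] turn 0.0 clock 6.5 F [-0.9  0.2 -0.3] w 44.8
```

```bash
python3 -m inch '[[[-3,2.5,2,0],[-6,5,4,0],[-9,7.5,6,0],[-11,9.5,8,0],[-11,9.5,10.4,0],[-11,9.5,10.4,0],[-11,9.5,10.4,0],[-11,9.5,10.4,0]]]'
python3 - <<'E'
from h import *
go(loc(RO,RY,2,-96),88,RY); crop("scene",200,90,180,140,4,"pics/s4.png")
E
```

```text
clock: 7.17
eef_pos: [543.8, 60.1, 182.1]
tool_rot: [-3.141, -0.001, 0.169]
force: [0.4, -0.0, -0.2]
width: 44.8
gripper_force: 0.0
to [540.9  57.7  88. ] tool cm [-0.33  0.2   9.41] turn 0.1 clock 7.2 F [ 0.4 -0.  -0.2] w 44.8
```

View pics/s4.png

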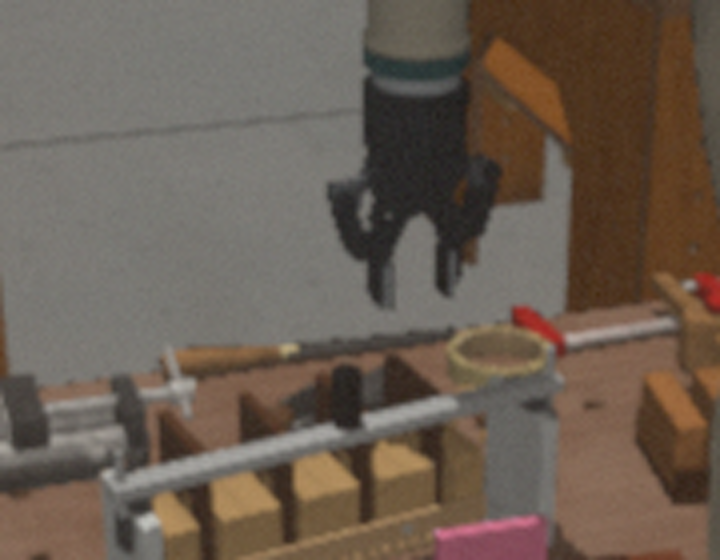

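The gripper at s4 (415,290) is centred over the rightmost template at (410,375). Next: go down, close, then lift.

```bash
python3 -m inch '[[[-0.2,0.1,2.5,0],[-0.2,0.1,5,0],[-0.2,0.1,7.5,0],[-0.2,0.1,9.2,0],[-0.2,0.1,9.4,0],[-0.2,0.1,9.4,0],[-0.2,0.1,9.4,0]]]'
python3 -m inch '[[[0,0,0,0],[0,0,0,0],[0,0,0,0],[0,0,0,0],[0,0,0,0],[0,0,0,0],[0,0,0,0]]]' 0.5
python3 -m inch '[[[0,0,-2,0],[0,0,-4,0],[0,0,-7,0],[0,0,-10,0],[0,0,-13,0],[0,0,-15.5,0],[0,0,-15.5,0],[0,0,-15.5,0]]]'
python3 - <<'E'
from h import *
o,y,sz,n=carrier();print(o,np.degrees(y),sz,n)
for k in(-96,-32,32,96): go(loc(o,y,2,k),240,y)
E
```

```text
clock: 7.8
eef_pos: [542.8, 58.2, 88.6]
tool_rot: [-3.141, -0.003, 0.168]
force: [0.2, 0.0, 0.5]
width: 44.8
gripper_force: 0.0
clock: 8.38
eef_pos: [542.3, 57.8, 88.5]
tool_rot: [-3.141, -0.002, 0.167]
force: [-0.7, 0.6, 7.6]
width: 9.3
gripper_force: 59.4
clock: 9.05
eef_pos: [542.2, 57.4, 243.8]
tool_rot: [3.141, -0.003, 0.167]
force: [0.2, 0.4, -1.4]
width: 9.0
gripper_force: 58.4
[ 519.34161377 -279.40765381] -7.443519 (258.7076416015625, 93.88224029541016) 5
to [ 508.9 -374.9  240. ] tool cm [-10.37  42.07   0.24] turn 17.0 clock 9.1 F [-1.1 -0.4 -1.1] w 9.0
to [ 517.2 -311.4  240. ] tool cm [-8.5  35.95  0.24] turn 17.0 clock 9.1 F [-1.1 -0.4 -1.1] w 9.0
to [ 525.5 -247.9  240. ] tool cm [-6.63 29.83  0.24] turn 17.0 clock 9.1 F [-1.1 -0.4 -1.1] w 9.0
to [ 533.8 -184.5  240. ] tool cm [-4.75 23.71  0.24] turn 17.0 clock 9.1 F [-1.1 -0.4 -1.1] w 9.0
```

```bash
python3 -m inch '[[[-1,4,0,2],[-2,8,0,4],[-3,12,0,6.5],[-4,16,0,9],[-5,20,0,11.5],[-6,24,0,14],[-7,28,0,16],[-8,32,0,17]]]'
python3 -m inch '[[[0.6,3.7,0,0],[0.7,7.5,0,0],[0.7,10.3,0,0],[0.7,10.3,0,0],[0.7,10.3,0,0],[0.7,10.3,0,0]]]'
python3 - <<'E'
from h import *
o=np.array([519.4,-279.4]);y=np.radians(-7.2)
go(loc(o,y,2,-96),175,y);go(loc(o,y,2,-96),90,y)
E
```

```text
clock: 9.77
eef_pos: [514.3, -272.9, 240.4]
tool_rot: [-3.141, 0.004, -0.131]
force: [1.1, -0.2, -0.4]
width: 9.3
gripper_force: 58.6
clock: 10.27
eef_pos: [509.1, -373.0, 240.5]
tool_rot: [-3.139, 0.003, -0.129]
force: [-0.3, 1.2, -1.4]
width: 8.8
gripper_force: 58.6
to [ 509.4 -374.9  175. ] tool cm [0.07 0.2  6.55] turn -0.2 clock 10.3 F [-0.3  1.2 -1.4] w 8.8
to [ 509.4 -374.9   90. ] tool cm [ 0.09  0.22 15.05] turn -0.2 clock 10.3 F [-0.3  1.2 -1.4] w 8.8
```

```bash
python3 -m inch '[[[0,0.2,3,0],[0,0.2,6,0],[0,0.2,8.5,0],[0,0.2,8.5,0],[0,0.2,8.5,0],[0,0.2,8.5,0]]]'
python3 - <<'E'
from h import *
o=np.array([519.4,-279.4]);y=np.radians(-7.2)
go(loc(o,y,2,-96),90,y);crop("scene",340,90,160,140,4,"pics/s5.png")
im=get_image("top");a=cv2.resize(im[150:230,360:480],None,fx=6,fy=6,interpolation=cv2.INTER_CUBIC)
b=cv2.imread("pics/s5.png");b=b[:480];cv2.imwrite("pics/both5.png",cv2.resize(np.hstack([a,b]),None,fx=.58,fy=.58))
E
```

```text
clock: 10.77
eef_pos: [510.6, -375.9, 158.5]
tool_rot: [3.141, -0.002, -0.128]
force: [0.7, -0.5, -0.2]
width: 9.0
gripper_force: 58.6
to [ 509.4 -374.9   90. ] tool cm [-0.15 -0.09  6.85] turn -0.1 clock 10.8 F [ 0.7 -0.5 -0.2] w 9.0
```

View pics/both5.png

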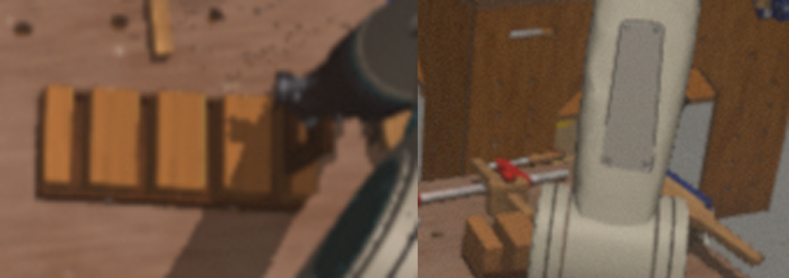

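The carrier is in place and the hand hides the slot, so I insert in small steps and watch the force.

```bash
python3 -m inch '[[[0,-0.1,0.7,0],[0,-0.1,1.4,0],[0,-0.1,2.1,0],[0,-0.1,2.1,0]]]'
python3 -m inch '[[[0,0,0.7,0],[0,0,1.4,0],[0,0,2.1,0],[0,0,2.1,0]]]'
```

```text
clock: 11.2
eef_pos: [508.5, -374.7, 134.6]
tool_rot: [-3.14, 0.003, -0.129]
force: [-0.3, -0.3, -1.4]
width: 9.2
gripper_force: 58.6
clock: 11.53
eef_pos: [508.5, -374.8, 113.4]
tool_rot: [-3.14, 0.003, -0.129]
force: [-0.0, 0.3, -1.2]
width: 9.2
gripper_force: 58.6
```

```bash
python3 -m inch '[[[0,0,0.8,0],[0,0,1.6,0],[0,0,2.3,0],[0,0,2.3,0],[0,0,2.3,0]]]'
python3 -m inch '[[[0,0,0,0],[0,0,0,0],[0,0,0,0],[0,0,0,0],[0,0,-4,0],[0,0,-8,0],[0,0,-12,0],[0,0,-15,0]]]' 4
python3 - <<'E'
from h import *
for y in(-96,-32,32,96): go(loc(RO,RY,2,y),240,RY)
E
```

```text
clock: 11.95
eef_pos: [509.1, -375.2, 91.7]
tool_rot: [-3.141, 0.001, -0.129]
force: [0.5, 0.4, -1.0]
width: 9.3
gripper_force: 58.6
clock: 12.62
eef_pos: [510.2, -376.2, 246.1]
tool_rot: [3.14, -0.003, -0.129]
force: [2.1, -1.0, 0.1]
width: 40.3
gripper_force: 0.0
to [540.9  57.7 240. ] tool cm [ -2.55 -43.42   0.52] turn -17.0 clock 12.6 F [ 2.1 -1.   0.1] w 40.3
to [530.3 120.8 240. ] tool cm [ -4.42 -49.54   0.5 ] turn -17.0 clock 12.6 F [ 2.1 -1.   0.1] w 40.3
to [519.7 183.9 240. ] tool cm [ -6.29 -55.66   0.48] turn -17.0 clock 12.6 F [ 2.1 -1.   0.1] w 40.3
to [509. 247. 240.] tool cm [ -8.16 -61.78   0.47] turn -17.0 clock 12.6 F [ 2.1 -1.   0.1] w 40.3
```

```bash
python3 -m inch '[[[-0.3,-4,0,-2],[-0.7,-8,0,-4],[-1,-12,0,-6.5],[-1.5,-16,0,-9],[-2,-20,0,-11.5],[-2.4,-24,0,-14],[-2.8,-28,0,-16],[-3,-32,0,-17]]]' 4.5
python3 - <<'E'
from h import *
crop("top",355,150,120,80,6,"pics/c6.png");o,y,sz,n=carrier();print(o,np.degrees(y),sz,n)
for y in(-32,): go(loc(RO,RY,2,y),180,RY)
E
```

```text
clock: 13.28
eef_pos: [520.5, -52.5, 242.9]
tool_rot: [3.141, -0.001, 0.169]
force: [1.7, -0.3, 0.4]
width: 45.0
gripper_force: 0.0
[ 514.89422607 -312.87896729] -6.9863367 (104.39580535888672, 93.62413787841797) 2
to [530.3 120.8 180. ] tool cm [  3.81 -16.17   6.37] turn 0.7 clock 13.4 F [ 0.4 -1.1 -0.2] w 45.0
```

View pics/c6.png

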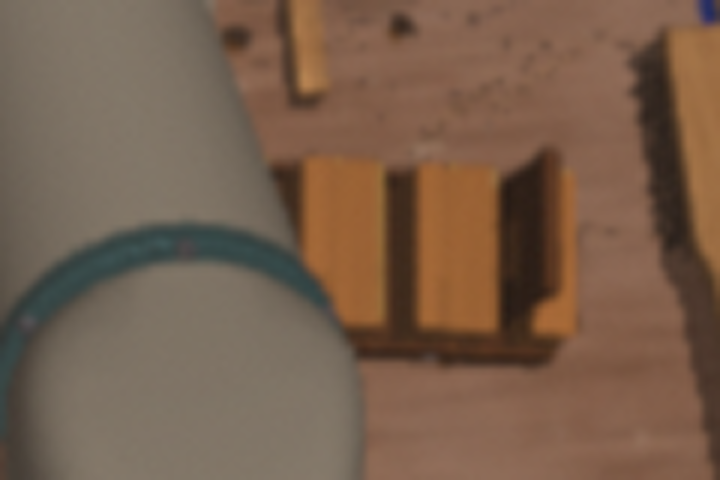

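The first template stands in the rightmost slot, at c6 (550,230). Next pick: y=-32.

```bash
python3 -m inch '[[[1,-4,0,0.5],[2,-8,1,0.7],[3,-12,3,0.7],[3.8,-16,5,0.7],[3.7,-16.2,6.4,0.7],[3.7,-16.2,6.4,0.7],[3.7,-16.2,6.4,0.7]]]'
python3 -m inch '[[[0,0,0,0],[0,0,2.5,0],[0,0,5,0],[0,0,7.5,0],[0,0,9.2,0],[0,0,9.2,0],[0,0,9.2,0]]]'
python3 -m inch '[[[0,0,0,0],[0,0,0,0],[0,0,0,0],[0,0,0,0],[0,0,0,0],[0,0,0,0],[0,0,0,0]]]' 0.5
```

```text
clock: 13.97
eef_pos: [529.9, 111.2, 177.8]
tool_rot: [3.141, 0.002, 0.156]
force: [-0.2, -0.5, 0.7]
width: 45.0
gripper_force: 0.0
clock: 14.55
eef_pos: [531.1, 109.8, 86.9]
tool_rot: [3.141, -0.0, 0.152]
force: [0.1, 0.0, 0.6]
width: 44.8
gripper_force: 0.0
clock: 15.13
eef_pos: [531.1, 117.5, 88.2]
tool_rot: [-3.135, -0.004, 0.16]
force: [-1.9, 10.1, 3.6]
width: 9.2
gripper_force: 59.2
```

The approach was read while the arm was still lagging, so it's about 8 mm off to the side. I re-centre before lifting.

```bash
python3 -m inch '[[[0,-0.4,0,-0.7],[0,-0.8,0,-0.7],[0,-0.8,0,-0.7],[0,-0.8,0,-0.7]]]'
python3 -m inch '[[[0,0,-2,0],[0,0,-4,0],[0,0,-7,0],[0,0,-10,0],[0,0,-13,0],[0,0,-15.5,0],[0,0,-15.5,0],[0,0,-15.5,0]]]'
python3 - <<'E'
from h import *
o,y,sz,n=carrier();print(o,np.degrees(y),sz,n)
o=np.array([519.4,-279.4]);y=np.radians(-7.2)
for k in(-32,32,96): go(loc(o,y,2,k),240,y)
E
```

```text
clock: 15.47
eef_pos: [530.6, 119.6, 87.9]
tool_rot: [3.141, -0.003, 0.167]
force: [-0.2, 0.6, 7.1]
width: 9.0
gripper_force: 60.1
clock: 16.13
eef_pos: [530.1, 119.1, 243.1]
tool_rot: [3.141, -0.004, 0.166]
force: [-0.4, -0.0, -0.2]
width: 9.1
gripper_force: 59.0
[ 522.15478516 -257.73886108] -7.408496 (214.9842987060547, 93.79467010498047) 4
to [ 517.4 -311.4  240. ] tool cm [-8.29 42.24  0.18] turn 16.7 clock 16.2 F [ 0.5  0.1 -1.9] w 9.2
to [ 525.4 -247.9  240. ] tool cm [-6.44 36.11  0.18] turn 16.7 clock 16.2 F [ 0.5  0.1 -1.9] w 9.2
to [ 533.4 -184.4  240. ] tool cm [-4.6  29.99  0.18] turn 16.7 clock 16.2 F [ 0.5  0.1 -1.9] w 9.2
```

```bash
sed -i 's/contourArea(c)>60/contourArea(c)>15/' h.py
python3 -m inch '[[[-0.8,4,0,2],[-1.6,8,0,4],[-2.4,12,0,6.5],[-3.2,16,0,9],[-4,20,0,11.5],[-4.8,24,0,14],[-5.6,28,0,16],[-6.4,32,0,16.7]]]'
python3 -m inch '[[[0.4,3.7,0,0],[0.8,7.5,0,0],[0.9,10.2,0,0],[0.9,10.2,0,0],[0.9,10.2,0,0],[0.9,10.2,0,0],[0.9,10.2,0,0]]]'
python3 - <<'E'
from h import *
o=np.array([519.4,-279.4]);y=np.radians(-7.2)
go(loc(o,y,2,-32),155,y)
E
```

```text
clock: 16.85
eef_pos: [517.8, -208.5, 239.7]
tool_rot: [-3.141, 0.003, -0.126]
force: [-0.1, 0.2, -1.2]
width: 9.0
gripper_force: 59.0
clock: 17.43
eef_pos: [515.8, -307.0, 240.4]
tool_rot: [-3.14, 0.002, -0.122]
force: [-0.9, -0.1, -0.1]
width: 9.3
gripper_force: 59.0
to [ 517.4 -311.4  155. ] tool cm [0.23 0.43 8.54] turn 0.2 clock 17.4 F [-0.9 -0.1 -0.1] w 9.3
```

```bash
python3 -m inch '[[[0.2,0.3,3,0.2],[0.2,0.3,6,0.2],[0.2,0.3,8.5,0.2],[0.2,0.3,8.5,0.2],[0.2,0.3,8.5,0.2],[0.2,0.3,8.5,0.2]]]'
python3 - <<'E'
from h import *
o=np.array([519.4,-279.4]);y=np.radians(-7.2)
go(loc(o,y,2,-32),90,y)
E
```

```text
clock: 17.93
eef_pos: [518.6, -311.9, 157.6]
tool_rot: [3.141, -0.002, -0.126]
force: [0.1, 0.8, -0.2]
width: 9.1
gripper_force: 59.0
to [ 517.4 -311.4   90. ] tool cm [-0.14 -0.04  6.76] turn -0.0 clock 17.9 F [ 0.1  0.8 -0.2] w 9.1
```

```bash
python3 -m inch '[[[0,0,0.7,0],[0,0,1.4,0],[0,0,2.1,0],[0,0,2.8,0],[0,0,3.5,0],[0,0,4.2,0],[0,0,4.2,0]]]'
```

```text
clock: 18.52
eef_pos: [516.3, -311.7, 112.5]
tool_rot: [-3.14, 0.003, -0.128]
force: [-0.0, -0.4, -1.0]
width: 9.1
gripper_force: 59.0
```

Free in the slot. I lower it, release, and head back for rack y=+32.

```bash
python3 -m inch '[[[0,0,0.8,0],[0,0,1.6,0],[0,0,2.2,0],[0,0,2.2,0],[0,0,2.2,0]]]'
python3 -m inch '[[[0,0,0,0],[0,0,0,0],[0,0,0,0],[0,0,0,0],[0,0,-4,0],[0,0,-8,0],[0,0,-12,0],[0,0,-15,0]]]' 4
python3 -m inch '[[[-0.3,-4,0,-2],[-0.7,-8,0,-4],[-1,-12,0,-6.5],[-1.5,-16,0,-9],[-2,-20,0,-11.5],[-2.4,-24,0,-14],[-2.8,-28,0,-16],[-3,-32,0,-17]]]' 4.5
python3 -m inch '[[[0,0,0,0],[0,0,0,0],[0,0,0,0]]]'
python3 - <<'E'
from h import *
o,y,sz,n=carrier();print(o,np.degrees(y),sz,n)
go(loc(RO,RY,2,32),180,RY)
E
```

```text
clock: 18.93
eef_pos: [517.1, -312.1, 91.8]
tool_rot: [-3.141, 0.001, -0.127]
force: [0.5, -0.7, -0.6]
width: 9.1
gripper_force: 59.0
clock: 19.6
eef_pos: [518.1, -312.8, 245.9]
tool_rot: [3.14, -0.003, -0.128]
force: [0.6, -0.8, 0.9]
width: 40.0
gripper_force: 0.0
clock: 20.27
eef_pos: [527.8, 10.8, 242.8]
tool_rot: [3.141, -0.001, 0.171]
force: [0.7, 0.5, -0.4]
width: 44.9
gripper_force: 0.0
clock: 20.52
eef_pos: [528.3, 8.4, 242.5]
tool_rot: [3.141, -0.0, 0.169]
force: [0.2, -1.0, 0.0]
width: 44.6
gripper_force: 0.0
[ 557.96124268 -317.99353027] -8.900619 (319.9432373046875, 185.38458251953125) 7
to [519.7 183.9 180. ] tool cm [  2.09 -17.55   6.22] turn 0.0 clock 20.6 F [0.7 0.1 0.9] w 45.1
```

```bash
sed -i 's/q\[150:235,340:470\]=m\[150:235,340:470\]/q[168:228,350:462]=m[168:228,350:462]/' h.py
python3 -m inch '[[[0.5,-4,0,0],[1,-8,0,0],[1.5,-12,0,0],[2,-16,2,0],[2.1,-17.6,4.5,0],[2.1,-17.6,6.2,0],[2.1,-17.6,6.2,0],[2.1,-17.6,6.2,0]]]'
python3 -m inch '[[[0,0,0,0],[0,0,0,0],[0,0,0,0]]]'
python3 - <<'E'
from h import *
go(loc(RO,RY,2,32),88,RY)
E
```

```text
clock: 21.23
eef_pos: [519.5, 183.6, 179.8]
tool_rot: [3.14, 0.002, 0.166]
force: [0.4, -0.1, 0.5]
width: 45.0
gripper_force: 0.0
clock: 21.48
eef_pos: [520.5, 185.0, 181.6]
tool_rot: [-3.141, -0.002, 0.167]
force: [0.4, 0.1, -0.3]
width: 44.8
gripper_force: 0.0
to [519.7 183.9  88. ] tool cm [-0.13  0.09  9.36] turn -0.0 clock 21.5 F [ 0.4  0.1 -0.3] w 44.8
```

```bash
python3 -m inch '[[[-0.1,0.1,2.5,0],[-0.1,0.1,5,0],[-0.1,0.1,7.5,0],[-0.1,0.1,9.2,0],[-0.1,0.1,9.3,0],[-0.1,0.1,9.3,0],[-0.1,0.1,9.3,0]]]'
python3 -m inch '[[[0,0,0,0],[0,0,0,0],[0,0,0,0],[0,0,0,0],[0,0,0,0],[0,0,0,0],[0,0,0,0]]]' 0.5
```

```text
clock: 22.07
eef_pos: [519.6, 184.9, 88.6]
tool_rot: [-3.141, -0.002, 0.169]
force: [0.2, 0.2, -0.2]
width: 45.1
gripper_force: 0.0
clock: 22.65
eef_pos: [519.5, 185.0, 88.5]
tool_rot: [-3.141, -0.002, 0.169]
force: [0.5, -0.8, 6.6]
width: 9.2
gripper_force: 59.5
```

```bash
python3 -m inch '[[[0,0,-2,0],[0,0,-4,0],[0,0,-7,0],[0,0,-10,0],[0,0,-13,0],[0,0,-15.5,0],[0,0,-15.5,0],[0,0,-15.5,0]]]'
python3 - <<'E'
from h import *
im=get_image("top");o,y,sz,n=carrier(im);print(o,np.degrees(y),sz,n)
cv2.imwrite("pics/t7.png",im)
o=np.array([519.4,-279.4]);y=np.radians(-7.2)
for k in(32,96): go(loc(o,y,2,k),240,y)
E
```

```text
clock: 23.32
eef_pos: [519.2, 185.2, 243.9]
tool_rot: [-3.141, -0.003, 0.169]
force: [-0.4, -0.3, -1.8]
width: 9.1
gripper_force: 58.4
[ 507.03634644 -269.58255005] -7.1380577 (259.9557189941406, 93.49894714355469) 5
to [ 525.4 -247.9  240. ] tool cm [-6.58 42.77  0.24] turn 16.9 clock 23.4 F [ 0.1  0.2 -1.2] w 9.3
to [ 533.4 -184.4  240. ] tool cm [-4.72 36.64  0.24] turn 16.9 clock 23.4 F [ 0.1  0.2 -1.2] w 9.3
```

View pics/t7.png

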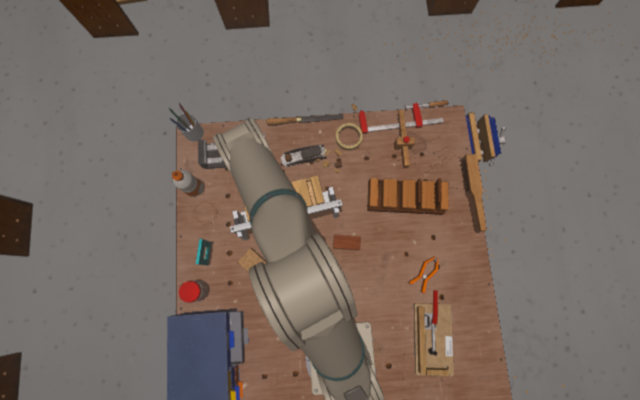

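Both templates still stand in the carrier. The knock has happened: the carrier, at top (408,195), is now at (507.0,-269.6), about 16 mm from where it was. I use the new pose.

```bash
cat >> h.py <<'E'
CO=np.array([507.,-269.6]);CY=np.radians(-7.1)
E
python3 - <<'E'
from h import *
for k in(32,96): go(loc(CO,CY,2,k),240,CY)
E
python3 -m inch '[[[-0.8,4,0,2],[-1.6,8,0,4],[-2.4,12,0,6.5],[-3.2,16,0,9],[-4,20,0,11.5],[-4.8,24,0,14],[-5.6,28,0,16],[-6.4,32,0,16.8]]]'
python3 -m inch '[[[0,0,0,0],[0,0,0,0],[0,0,0,0]]]'
python3 - <<'E'
from h import *
for k in(32,96): go(loc(CO,CY,2,k),240,CY)
E
```

```text
to [ 512.9 -238.1  240. ] tool cm [-7.64 41.59  0.24] turn 16.8 clock 23.4 F [ 0.1  0.2 -1.2] w 9.3
to [ 520.9 -174.6  240. ] tool cm [-5.79 35.46  0.24] turn 16.8 clock 23.4 F [ 0.1  0.2 -1.2] w 9.3
clock: 24.03
eef_pos: [507.8, -143.0, 240.7]
tool_rot: [-3.141, 0.003, -0.125]
force: [1.7, 0.6, -0.6]
width: 9.2
gripper_force: 58.6
clock: 24.28
eef_pos: [508.4, -140.7, 240.9]
tool_rot: [-3.141, 0.003, -0.124]
force: [-0.6, 0.8, -0.4]
width: 9.3
gripper_force: 58.8
to [ 512.9 -238.1  240. ] tool cm [1.66 9.6  0.08] turn -0.0 clock 24.3 F [-0.6  0.8 -0.4] w 9.3
to [ 520.9 -174.6  240. ] tool cm [1.65 3.2  0.08] turn -0.0 clock 24.3 F [-0.6  0.8 -0.4] w 9.3
```

```bash
python3 -m inch '[[[0.6,3.5,0,0],[1.2,7,0,0],[1.7,9.6,0,0],[1.7,9.6,3,0],[1.7,9.6,6,0],[1.7,9.6,8.4,0],[1.7,9.6,8.4,0],[1.7,9.6,8.4,0]]]'
python3 -m inch '[[[0,0,0,0],[0,0,0,0],[0,0,0,0]]]'
python3 - <<'E'
from h import *
go(loc(CO,CY,2,32),112,CY)
E
```

```text
clock: 24.95
eef_pos: [513.8, -236.4, 157.1]
tool_rot: [-3.14, 0.004, -0.121]
force: [0.4, 0.2, -1.2]
width: 9.0
gripper_force: 58.8
clock: 25.2
eef_pos: [515.5, -238.7, 160.0]
tool_rot: [3.141, -0.003, -0.123]
force: [0.1, 0.4, -0.6]
width: 9.4
gripper_force: 58.8
to [ 512.9 -238.1  112. ] tool cm [-0.28 -0.03  4.8 ] turn 0.0 clock 25.2 F [ 0.1  0.4 -0.6] w 9.4
```

```bash
python3 -m inch '[[[-0.2,0,0.8,0],[-0.2,0,1.6,0],[-0.2,0,2.4,0],[-0.2,0,3.1,0],[-0.2,0,3.8,0],[-0.2,0,4.6,0],[-0.2,0,4.6,0]]]'
```

```text
clock: 25.78
eef_pos: [511.2, -238.0, 110.3]
tool_rot: [-3.141, 0.003, -0.124]
force: [-0.2, 0.4, -0.8]
width: 9.0
gripper_force: 58.9
```

```bash
python3 -m inch '[[[0,0,0.8,0],[0,0,1.5,0],[0,0,2,0],[0,0,2,0],[0,0,2,0]]]'
python3 -m inch '[[[0,0,0,0],[0,0,0,0],[0,0,0,0],[0,0,0,0],[0,0,-4,0],[0,0,-8,0],[0,0,-12,0],[0,0,-15,0]]]' 4
python3 -m inch '[[[-0.3,-4,0,-2],[-0.7,-8,0,-4],[-1,-12,0,-6.5],[-1.5,-16,0,-9],[-2,-20,0,-11.5],[-2.4,-24,0,-14],[-2.8,-28,0,-16],[-3,-32,0,-16.8]]]' 4.5
python3 -m inch '[[[0,0,0,0],[0,0,0,0],[0,0,0,0]]]'
python3 - <<'E'
from h import *
o,y,sz,n=carrier();print(o,np.degrees(y),sz,n)
go(loc(RO,RY,2,96),180,RY)
E
```

```text
clock: 26.2
eef_pos: [512.1, -238.4, 92.0]
tool_rot: [-3.141, 0.001, -0.124]
force: [0.5, 0.4, -0.9]
width: 9.0
gripper_force: 58.9
clock: 26.87
eef_pos: [513.1, -238.9, 245.7]
tool_rot: [3.141, -0.003, -0.124]
force: [0.4, -0.2, 0.1]
width: 40.0
gripper_force: 0.0
clock: 27.53
eef_pos: [521.6, 84.6, 242.8]
tool_rot: [-3.142, -0.0, 0.171]
force: [0.4, -0.1, 0.7]
width: 45.1
gripper_force: 0.0
clock: 27.78
eef_pos: [522.0, 82.1, 242.4]
tool_rot: [3.141, 0.0, 0.169]
force: [-0.2, 0.1, -0.3]
width: 45.0
gripper_force: 0.0
[ 506.93234253 -269.73937988] -7.138083 (260.2927551269531, 93.33162689208984) 5
to [509. 247. 180.] tool cm [  1.47 -16.58   6.22] turn 0.0 clock 27.8 F [0.1 0.4 0.4] w 44.5
```

```bash
python3 -m inch '[[[0.4,-4,0,0],[0.8,-8,0,0],[1.2,-12,0,0],[1.4,-15,2,0],[1.5,-16.6,4.5,0],[1.5,-16.6,6.2,0],[1.5,-16.6,6.2,0],[1.5,-16.6,6.2,0]]]'
python3 -m inch '[[[0,0,0,0],[0,0,0,0],[0,0,0,0]]]'
python3 - <<'E'
from h import *
go(loc(RO,RY,2,96),88,RY)
E
```

```text
clock: 28.5
eef_pos: [509.2, 246.5, 179.8]
tool_rot: [3.14, 0.002, 0.166]
force: [0.8, -0.1, 0.8]
width: 44.9
gripper_force: 0.0
clock: 28.75
eef_pos: [510.2, 248.1, 181.7]
tool_rot: [-3.141, -0.002, 0.167]
force: [0.5, 0.5, 0.2]
width: 45.0
gripper_force: 0.0
to [509. 247.  88.] tool cm [-0.16  0.09  9.37] turn 0.0 clock 28.8 F [0.5 0.5 0.2] w 45.0
```

```bash
python3 -m inch '[[[-0.1,0.1,2.5,0],[-0.1,0.1,5,0],[-0.1,0.1,7.5,0],[-0.1,0.1,9.2,0],[-0.1,0.1,9.3,0],[-0.1,0.1,9.3,0],[-0.1,0.1,9.3,0]]]'
python3 -m inch '[[[0,0,0,0],[0,0,0,0],[0,0,0,0],[0,0,0,0],[0,0,0,0],[0,0,0,0],[0,0,0,0]]]' 0.5
python3 -m inch '[[[0,0,-2,0],[0,0,-4,0],[0,0,-7,0],[0,0,-10,0],[0,0,-13,0],[0,0,-15.5,0],[0,0,-15.5,0],[0,0,-15.5,0]]]'
python3 - <<'E'
from h import *
o,y,sz,n=carrier();print(o,np.degrees(y),sz,n)
go(loc(CO,CY,2,96),240,CY)
E
```

```text
clock: 29.33
eef_pos: [509.3, 248.0, 88.7]
tool_rot: [-3.141, -0.002, 0.169]
force: [0.2, -0.2, -0.1]
width: 45.1
gripper_force: 0.0
clock: 29.92
eef_pos: [509.0, 248.2, 88.6]
tool_rot: [-3.141, -0.002, 0.169]
force: [0.2, -0.4, 6.5]
width: 9.2
gripper_force: 59.2
clock: 30.58
eef_pos: [508.8, 248.1, 243.9]
tool_rot: [-3.141, -0.003, 0.169]
force: [-0.5, -0.8, -0.9]
width: 9.1
gripper_force: 58.4
[ 507.01119995 -269.78338623] -7.1380577 (260.36041259765625, 93.49894714355469) 5
to [ 520.9 -174.6  240. ] tool cm [-5.83 41.83  0.24] turn 16.8 clock 30.6 F [-0.3  0.4 -2. ] w 9.5
```

```bash
python3 -m inch '[[[-0.6,4,0,2],[-1.2,8,0,4],[-1.8,12,0,6.5],[-2.4,16,0,9],[-3.1,20,0,11.5],[-3.8,24,0,14],[-4.4,28,0,16],[-5,32,0,16.8]]]'
python3 -m inch '[[[0,0,0,0],[0,0,0,0],[0,0,0,0]]]'
python3 - <<'E'
from h import *
go(loc(CO,CY,2,96),155,CY)
E
```

```text
clock: 31.3
eef_pos: [511.2, -77.8, 240.7]
tool_rot: [3.141, 0.003, -0.125]
force: [0.6, 0.7, -1.1]
width: 9.1
gripper_force: 58.6
clock: 31.55
eef_pos: [511.8, -75.6, 241.0]
tool_rot: [-3.141, 0.003, -0.124]
force: [-0.3, 0.1, -1.0]
width: 9.3
gripper_force: 58.7
to [ 520.9 -174.6  155. ] tool cm [2.15 9.71 8.59] turn -0.0 clock 31.6 F [-0.3  0.1 -1. ] w 9.3
```

```bash
python3 -m inch '[[[0.7,3.5,0,0],[1.4,7,0,0],[2,9.7,0,0],[2,9.7,3,0],[2,9.7,6,0],[2,9.7,8.4,0],[2,9.7,8.4,0],[2,9.7,8.4,0]]]'
python3 -m inch '[[[0,0,0,0],[0,0,0,0],[0,0,0,0]]]'
python3 - <<'E'
from h import *
o,y,sz,n=carrier();print(o,np.degrees(y),sz,n)
go(loc(CO,CY,2,96),112,CY)
E
```

```text
clock: 32.22
eef_pos: [520.0, -172.7, 157.1]
tool_rot: [-3.14, 0.004, -0.121]
force: [0.3, -0.7, -0.0]
width: 9.2
gripper_force: 58.8
clock: 32.47
eef_pos: [521.8, -174.7, 159.9]
tool_rot: [3.141, -0.003, -0.123]
force: [-0.0, 0.1, -1.2]
width: 9.1
gripper_force: 58.8
[ 496.70294189 -141.43933105] 77.07884 (9.468742370605469, 40.978824615478516) 1
to [ 520.9 -174.6  112. ] tool cm [-0.09 -0.01  4.77] turn 0.0 clock 32.5 F [ 0.1 -0.1 -1.9] w 9.3
```

```bash
python3 -m inch '[[[-0.1,0,0.8,0],[-0.1,0,1.6,0],[-0.1,0,2.4,0],[-0.1,0,3.1,0],[-0.1,0,3.8,0],[-0.1,0,4.6,0],[-0.1,0,4.6,0]]]'
```

```text
clock: 33.1
eef_pos: [518.5, -174.3, 110.4]
tool_rot: [-3.141, 0.003, -0.124]
force: [-0.0, -0.1, -0.8]
width: 9.5
gripper_force: 58.9
```

```bash
python3 -m inch '[[[0,0,0.8,0],[0,0,1.5,0],[0,0,2,0],[0,0,2,0],[0,0,2,0]]]'
python3 -m inch '[[[0,0,0,0],[0,0,0,0],[0,0,0,0],[0,0,0,0],[0,0,-4,0],[0,0,-8,0],[0,0,-12,0],[0,0,-15,0]]]' 4
python3 -m inch '[[[-0.9,-3.5,0,-2],[-1.8,-7,0,-4],[-2.7,-10.5,0,-6.5],[-3.6,-14,0,-9],[-4.5,-17.5,0,-11.5],[-5.4,-21,0,-14],[-6.3,-24.5,0,-16],[-7,-28,0,-16.8]]]' 5
python3 -m inch '[[[0,0,0,0],[0,0,0,0],[0,0,0,0]]]'
python3 - <<'E'
from h import *
o,y,sz,n=carrier();print(o,np.degrees(y),sz,n)
crop("top",355,150,120,80,6,"pics/c8.png")
go(loc(RO,RY,-75,0),220,RY)
E
```

```text
clock: 33.52
eef_pos: [519.4, -174.6, 92.0]
tool_rot: [-3.141, 0.001, -0.124]
force: [0.0, 0.5, 0.2]
width: 9.2
gripper_force: 58.9
clock: 34.18
eef_pos: [520.4, -175.0, 245.7]
tool_rot: [3.141, -0.003, -0.124]
force: [0.8, 0.1, -0.2]
width: 39.7
gripper_force: 0.0
clock: 34.85
eef_pos: [484.0, 113.4, 242.7]
tool_rot: [-3.142, -0.0, 0.171]
force: [0.6, -0.4, 1.0]
width: 50.2
gripper_force: 0.0
clock: 35.1
eef_pos: [484.8, 111.3, 242.5]
tool_rot: [3.141, -0.0, 0.169]
force: [0.0, -1.1, 0.7]
width: 49.9
gripper_force: 0.0
[ 507.03216553 -269.61593628] -7.1380577 (260.02301025390625, 93.49894714355469) 5
to [449.  139.5 220. ] tool cm [-3.06 -3.49  2.23] turn -0.0 clock 35.2 F [ 0.1 -0.   0.1] w 49.9
```

View pics/c8.png

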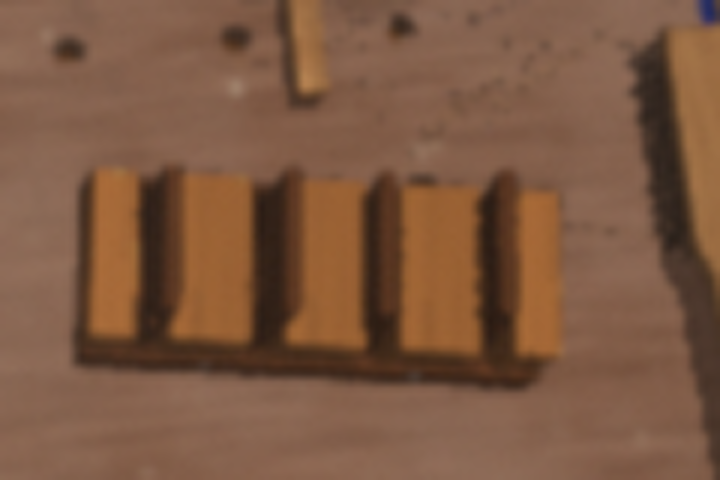

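All four templates stand in the carrier, at c8 x = 170, 290, 387 and 508. Now the keeper bar.

```bash
python3 -m inch '[[[-1.5,-1.7,1,0],[-3.1,-3.5,2.2,0],[-3.1,-3.5,2.2,0],[-3.1,-3.5,2.2,0],[-3.1,-3.5,2.2,0],[-3.1,-3.5,2.2,0]]]'
python3 - <<'E'
from h import *
go(loc(RO,RY,-75,0),151,RY)
crop("scene",200,110,160,130,4,"pics/s9.png")
E
```

```text
clock: 35.7
eef_pos: [449.6, 140.0, 220.7]
tool_rot: [3.141, -0.001, 0.167]
force: [-0.3, -0.3, 0.1]
width: 50.2
gripper_force: 0.0
to [449.  139.5 151. ] tool cm [-0.07  0.04  6.97] turn -0.0 clock 35.7 F [-0.3 -0.3  0.1] w 50.2
```

View pics/s9.png

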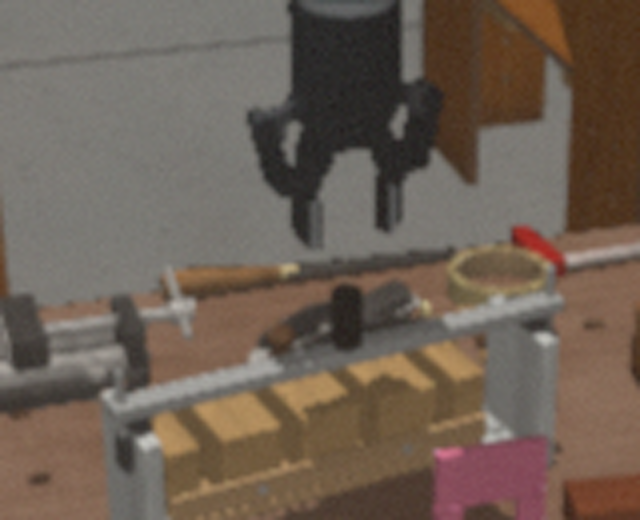

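The rack is empty and the gripper is over the handle at s9 (347,318).

```bash
python3 -m inch '[[[0,0,2,0],[0,0,4,0],[0,0,5.5,0],[0,0,6.5,0],[0,0,6.9,0],[0,0,6.9,0],[0,0,6.9,0]]]'
python3 -m inch '[[[0,0,0,0],[0,0,0,0],[0,0,0,0],[0,0,0,0],[0,0,0,0],[0,0,0,0],[0,0,0,0],[0,0,0,0]]]' 1
python3 -m inch '[[[0,0,-0.8,0],[0,0,-1.6,0],[0,0,-2.1,0],[0,0,-2.1,0],[0,0,-2.1,0]]]'
```

```text
clock: 36.33
eef_pos: [449.0, 140.9, 151.7]
tool_rot: [3.142, -0.001, 0.168]
force: [-1.0, -0.5, -0.4]
width: 49.9
gripper_force: 0.0
clock: 37.0
eef_pos: [449.3, 140.1, 152.3]
tool_rot: [3.14, -0.002, 0.168]
force: [-0.3, -3.6, 6.5]
width: 20.1
gripper_force: 58.5
clock: 37.42
eef_pos: [448.5, 140.0, 173.1]
tool_rot: [3.14, -0.001, 0.168]
force: [2.5, -4.2, -1.8]
width: 20.0
gripper_force: 58.7
```

```bash
python3 -m inch '[[[1,0,0,0],[2,0,0,0],[3,0,0,0],[4,0,0,0],[4.5,0,0,0],[4.5,0,0,0],[4.5,0,0,0]]]'
python3 -m inch '[[[0,0,0.7,0],[0,0,1.4,0],[0,0,1.9,0],[0,0,2.1,0],[0,0,2.1,0],[0,0,2.1,0]]]'
python3 -m inch '[[[0,0,0,0],[0,0,0,0],[0,0,0,0],[0,0,0,0],[0,0,-2.5,0],[0,0,-5,0],[0,0,-8,0],[0,0,-11,0]]]' 4.5
```

```text
clock: 38.0
eef_pos: [492.2, 147.5, 172.3]
tool_rot: [3.14, 0.002, 0.168]
force: [0.0, -5.4, -1.9]
width: 20.4
gripper_force: 58.7
clock: 38.5
eef_pos: [492.3, 147.5, 152.4]
tool_rot: [3.14, 0.001, 0.168]
force: [-2.1, -6.0, 4.5]
width: 20.2
gripper_force: 59.8
clock: 39.17
eef_pos: [492.2, 149.1, 262.4]
tool_rot: [-3.141, 0.001, 0.17]
force: [1.1, 0.2, -0.4]
width: 44.8
gripper_force: 0.0
```

```bash
python3 -m inch '[[[0,4,-0.5,0],[0,8,-1,0],[0,12,-1.5,0],[0,16,-2,0],[0,20,-2,0],[0,20,-2,0],[0,20,-2,0],[0,20,-2,0]]]'
python3 - <<'E'
from h import *
o,y,sz,n=carrier();print(o,np.degrees(y),sz,n)
crop("top",215,150,260,130,3,"pics/r10.png")
print(sensors.read_state()["force"])
E
```

```text
clock: 39.83
eef_pos: [526.3, -47.5, 281.2]
tool_rot: [-3.14, 0.0, 0.169]
force: [0.4, 0.4, -0.3]
width: 45.2
gripper_force: 0.0
[ 499.27307129 -329.03646851] -7.232194 (140.656982421875, 92.80441284179688) 3
[ 0.65155493 -0.14824738  0.3813277 ]
```

View pics/r10.png

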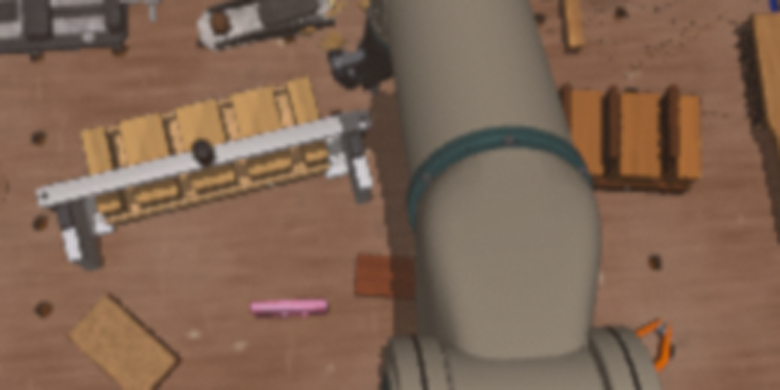

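```bash
python3 - <<'E'
from h import *
a=cv2.imread("pics/top0.png");b=get_image("top")
for x,y,w,h in((222,195,40,30),(310,183,22,14)):
    f=lambda i:cv2.cvtColor(i,cv2.COLOR_BGR2GRAY)[y:y+h,x:x+w].astype(np.float64)
    print(cv2.phaseCorrelate(f(a),f(b),cv2.createHanningWindow((w,h),cv2.CV_64F)),abs(f(a)-f(b)).mean())
E
```

```text
((-0.3665998409324196, -0.1403886481919816), 0.9121048888890224) 5.914166666666667
((-0.7645625991798948, 0.4247591579467702), 0.6995005922550626) 14.292207792207792
```

```bash
python3 - <<'E'
from h import *
a=cv2.imread("pics/scene0.png");b=get_image("scene")
P=loc(RO,RY,-30,0);print("12mm lift / 4mm open px:",proj("scene",[[*P,183],[*P,195],[*loc(RO,RY,-34,0),183]]))
for x,y,w,h in((262,165,36,36),(218,190,24,24),(318,172,20,20)):
    f=lambda i:cv2.cvtColor(i,cv2.COLOR_BGR2GRAY)[y:y+h,x:x+w].astype(np.float64)
    print(cv2.phaseCorrelate(f(a),f(b),cv2.createHanningWindow((w,h),cv2.CV_64F)),abs(f(a)-f(b)).mean())
E
```

```text
12mm lift / 4mm open px: [[279.98608694 174.8698295 ]
 [279.92961374 171.11344341]
 [280.59459038 175.42558352]]
((0.17734664088759544, -0.018958903278488037), 0.8690852619480399) 10.156635802469136
((0.10616213001112484, 0.26584958585855567), 0.9139787374062779) 4.689236111111111
((0.051341774380407657, 0.43775328456625395), 0.8367792890901731) 5.915
```

The bar is within a fraction of a pixel of its starting place, where a 12 mm lift would show as about 4 px. So it is down and shut. Handing in.

```bash
python3 -c "
from cell import order;print(order.finish_job())"
```

```text
the job is handed in; nothing more can be done
None
```

The job is handed in at about 40 s on the clock: all four templates stand in their own carrier slots, the keeper bar is back down and shut, and the bystanders were not touched; the hand-in call returned no verdict.

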